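# Seat a coil in the bench tester and throw its two-stage lever

### The job

With your fingertips, push the coil that stands in the tester's channel along it until it sits against the black back stop. Then push the red-knobbed lever away from the near end, past its first click and all the way to the second stop, where it must stay when you let go. Nothing is to be picked up: keep the coil standing on its channel floor, and leave the spare coil, the jar and the screwdriver beside the tester alone.

Things in the scene. Friction and masses are not known exactly. Their poses are not given: they have to be found in the camera images.
- tester: Green bench coil tester, fixed, 250 x 250 mm, flat deck 35 mm above the bench. Origin: centre of its underside, on the bench. Its x axis points from its near end (robot side) to its rear, y to its left, z up. The coil channel runs along x at y = +65 mm, the lever slot along x at y = -65 mm, with white, yellow and red marks for the lever's start, first detent and second stop.
- channel_stop (a point): Foot of the black back stop's front face, mid-channel, on the channel floor: x = +75, y = +65, z = +35 mm in the tester's frame. The stop is 22 mm high with two brass contacts. The channel runs from here to x = -120 mm, open at the near end; white floor level with the deck, two aluminium walls 53 mm apart, 8 mm thick, 10 mm high.
- coil_center (a point): Centre of the loose coil to test: upright bobbin, black flanges, copper winding, 48 mm diameter, 40 mm high, about 0.18 kg (varies), standing in the channel 75 to 125 mm short of its seat. Seated against the stop, this point is at x = +51, y = +65 (within 3), z = +55 mm in the tester's frame. It slides easily (under 3 N); push it above the walls but below mid-height so that it does not tip.
- lever_knob (a point): Centre of the red ball knob, 26 mm diameter, on a 10 mm thick steel lever that pivots about the tester's y axis at x = -10, y = -65, z = +20 mm in the tester's frame. It is 85 mm from the pivot: at x = -39, z = +100 mm at joint 0, z = +105 mm when upright (joint 0.35), x = +41, z = +88 mm at joint 1.0. Pushes best with the fingertips 10 to 15 mm below this point.
- lever (a joint): Lever angle, rad: 0 at the near end (start, within 0.05; leaning 0.35 towards the tester's -x), 0.44 in the first detent (yellow mark), 1.0 at the second, hard stop (red mark). Grows as the knob is pushed to the tester's +x. A spring draws it to the nearest of these; 3 to 12 N on the knob takes it out of each (the knob rubs on the finger). Beyond about 0.75 it snaps to the second stop and stays.
- spare_center (a point): Centre of a spare coil just like the other, standing on the bench to the left of the tester. Leave alone.
- jar_center (a point): Centre of a closed jar, 52 mm diameter, 70 mm high, standing on the bench to the left of the tester. Leave alone.
- screwdriver: Screwdriver lying on the bench to the right of the tester, roughly along the tester's x. Leave alone.
- coil: The same loose coil; origin at the centre of its underside, z up along its axis.
There are look-alikes about, which are no part of the job. Leave any pink look-alike of the coil alone.

How it is judged:
On the way, in this order (a step that is already met when the one before it is completed fails the run):
1. the coil is pushed home against the back stop, with the lever not yet past the first detent (x of coil_center in the frame of tester above 0.047 m and z of coil_center in the frame of tester below 0.059 m and value of joint lever below 0.6 rad), for 0.2 s.
2. the lever reaches the second stop (value of joint lever above 0.94 rad), for 0.2 s.
At the end, for the whole second after the job is handed in: The coil stands upright (within 0.1 rad) on the channel floor, its centre no more than 4 mm short of its place against the back stop, at rest; the lever is at the second stop (joint above 0.94 rad of 1.0) and stays there (x of coil_center in the frame of tester above 0.047 m and y of coil_center in the frame of tester between 0.06 and 0.07 m and z of coil_center in the frame of tester between 0.051 and 0.059 m and angle between coil's own z axis and vertical below 0.1 rad and linear speed of coil below 0.02 m/s and value of joint lever above 0.94 rad and velocity of joint lever below 0.1 rad/s); the robot touches nothing.
It fails at once if the lever goes past its first detent (0.6 rad) before the coil is home (value of joint lever above 0.6 rad and x of coil_center in the frame of tester below 0.043 m).
It fails at once if the coil is lifted more than 10 mm off the channel floor (z of coil_center in the frame of tester above 0.065 m).
It fails at once if the coil is tipped by more than 0.4 rad (angle between coil's own z axis and vertical above 0.4 rad).
It fails at once if the spare coil, the jar or the screwdriver is moved by more than 15 mm (distance of any of spare_center, jar_center, screwdriver from where it was at the start of the episode above 0.015 m).
It also fails if it takes over 43 s, if anything falls off the work surface, if the arm or the gripper's body presses on something with over 40 N, if the wrist force passes 120 N, or if a joint passes its speed limit or range.

### The arm

A 7-joint arm with a two-finger parallel gripper is mounted at the origin on the work surface. World frame = base frame: x ahead of the robot, y to its left, z up, the work surface at z = 0. Lengths are in m, angles in rad, forces in N, time in s.
With the tool pointing down it reaches from about 0.425 to 1.025 m from the base axis. Payload 9.4 kg.
Tool frame: the origin (TCP) lies between the finger pads; the fingertips stand r.tips_ahead ahead of it and the grasp point (between the pads) lies 3 mm ahead of it (r.tips_ahead is the distance from the TCP to the fingertips, in m); z points along the fingers, y is the direction in which the jaws open and shut (so a half turn about z gives the same grasp; the last joint's range is limited). The gripper opens to 93 mm and grips with 3 to 60 N. Pads are 15 mm wide; open, the fingers measure 128 mm over their backs; the gripper's body (75 mm by 188 mm) begins 65 mm behind the grasp point.
Start: joints at [-1.378, 0.599, -0.003, 1.599, 0.002, 0.943, -0.08], TCP at [0.193, 0.699, 0.241] pointing down, gripper open.
Joint ranges: [-2.57, 2.57], [-0.35, 1.97], [-1.29, 1.29], [0.11, 2.56], [-1.05, 4.19], [0.11, 1.86], [-2.63, 2.63]. Speed limits (rad/s): [2.22, 2.22, 3.01, 3.01, 3.14, 3.14, 3.14].

### API

Orientations are given as a unit quaternion [w, x, y, z].
In Python, from rig import r gives the robot as it stands.
- The arm moves only by the tool carry_out, never from a script. Its argument "plan" is a list of rows, each an object of numbers: "tx", "ty", "tz": the shift along the tool's x, y, z in m; "ax", "ay", "az": the turn, a rotation vector about the tool's x, y, z in degrees. In form: [{"tx": .., "ty": .., "tz": .., "ax": .., "ay": .., "az": ..}, ...]. A call has 1 to 8 rows; each row is the pose to reach, as a shift and turn from the pose measured when the call began, along the tool's axes at that moment; what a row does not reach only later rows make up. A row lasts 1/12 s, in which the tool goes at most 41.7 mm and 7.16 degrees, less where a joint would pass 70% of its speed; a pose out of reach is approached as far as the arm can. A call with a gripper value outside its range is refused whole. "gripper" is the closure, from -1 (fully open) to 1 (shut), set as the call begins (left out, the last holds). The fingers move at their own pace and stop on an object; "force" is the grip in N (left out, the last holds). Time passes only in rows, so rows that repeat a pose let the fingers close. It gives the time, the measured TCP pose, the force and the opening at its end, in the units of the state.
- r.get_state(): the state, without advancing time (a new reading comes with each control period).
- r.read_camera(name): name is "scene" or "top" or "wrist"; returns the picture (420x560x3 uint8, blue, green, red); there is no depth.
- r.camera_info(name): a dict with "fx", "fy", "cx", "cy" (pixels), "distortion" ([k1, k2, p1, p2, k3] as OpenCV has them; the pictures are not rectified), "extrinsics" (4x4, takes a point from camera to world coordinates). Camera axes: x right, y up, looking along -z (the intrinsics and any distortion apply to the point x, -y, -z); pixel columns grow to the right and rows downward; lengths in m; the calibration is good to about 2 mm. A picture is of the moment at which its call begins: read the wrist's pose just before it. camera_info takes no time and is no camera call; for the wrist camera it gives the pose at the moment of the call.
- r.hand_in(): hands the job in, once; it reports no verdict.
Trained networks look in the newest picture that a camera, given by its name, has taken for a name from the list of things; names that differ only in an ending like _2 or _b are one class to them, and where a whole thing is asked for, a point or a joint stands for the part that bears it (a point fixed in the world has none). Each returns a list of dicts, best first, with "score" (0 to 1); they miss things now and then, are a little off and sometimes report something else, mostly with a low value. They report only what shows in the picture. A call takes as long as a camera call. They do not tell look-alikes from the thing itself.
- r.regions_of(camera, query): "mask" (420x560 bool, what is visible of it) and "rect" ([left, top, width, height] in pixels, round what is visible of it).
- r.place_of(camera, query): "location" ([row, column] in pixels: a listed point, or the origin of a listed thing).
The state is a dict: "time": time; "joint_positions": joint angles; "joint_vel": joint speeds; "joint_efforts": joint torques, N m; "ee_pos": TCP position; "ee_rot": TCP orientation; "contact_force": force on the tool from outside, world axes, zero at the start; "ft_torque": the same for the moment, N m; "finger_gap": finger opening in m.
Only numpy, scipy, OpenCV 4.12 (cv2) and the standard library are available. Lean on these libraries where they do the work, as an engineer would, in place of code of your own. Each camera call takes 0.05 s, during which the arm holds its last target.

## Working session

There is one attempt and no reset: what is moved stays moved. The work goes in short steps, Python scripts to look and compute and a tool call to move; the robot and the scene stay as the last step left them, time stands still between calls to the robot, and variables do not carry over. Pictures are saved under pics/ and viewed, and the job is handed in when it is done.

Besides the shell and the picture viewer there is one more tool, called after "Call:" as name(argument=value, ...), one argument or row to a line, values as JSON. carry_out: Moves the arm, as the interface text tells. Its arguments: {"type":"object","properties":{"plan":{"type":"array","items":{"type":"object","properties":{"tx":{"type":"number"},"ty":{"type":"number"},"tz":{"type":"number"},"ax":{"type":"number"},"ay":{"type":"number"},"az":{"type":"number"}}}},"gripper":{"type":"number"},"force":{"type":"number"}},"required":["plan"]}

```bash
mkdir -p pics; ls; python3 - <<'E'
from rig import r
import cv2,json
s=r.get_state();print({k:(v if not hasattr(v,'tolist') else [round(x,4) for x in v.tolist()]) if not isinstance(v,list) else v for k,v in s.items()}, r.tips_ahead)
for c in ["scene","top"]:
    im=r.read_camera(c);cv2.imwrite(f"pics/{c}0.png",im)
    i=r.camera_info(c);print(c,i)
    for q in ["tester","channel_stop","coil_center","lever_knob","spare_center","jar_center","screwdriver","coil"]:
        print(q,[(round(d["score"],2),[round(float(x)) for x in d["location"]]) for d in r.place_of(c,q)])
E
```

```text
pics
{'time': 0.0, 'joint_positions': [-1.3777, 0.6001, -0.0025, 1.6001, 0.0018, 0.9429, -0.0798], 'joint_vel': [0.0019, 0.0032, -0.0001, -0.0005, 0.0005, -0.0008, 0.0005], 'joint_efforts': [0.0012, -76.5081, 1.498, -25.2346, -0.0524, 0.0168, 0.0001], 'ee_pos': [0.1931, 0.6983, 0.2398], 'ee_rot': [-0.0, 0.1345, 0.9909, -0.0008], 'contact_force': [0.3311, -0.1608, -0.0982], 'ft_torque': [0.0312, 0.0448, -0.0411], 'finger_gap': 0.09279783212186075} 0.022
scene {'fx': 426.68342142087573, 'fy': 426.68342142087573, 'cx': 283.214945955612, 'cy': 211.41812194748837, 'distortion': array([-0.089136,  0.      ,  0.      ,  0.      ,  0.      ]), 'extrinsics': array([[ 0.70439715, -0.61034999,  0.36235003,  0.85828639],
       [ 0.70975403,  0.61183571, -0.34915079, -0.28223807],
       [-0.00859451,  0.50312022,  0.8641737 ,  0.8569612 ],
       [ 0.        ,  0.        ,  0.        ,  1.        ]])}
tester [(0.67, [282, 263])]
channel_stop [(0.82, [285, 309])]
coil_center [(0.84, [238, 274])]
lever_knob [(0.59, [269, 223])]
spare_center [(0.57, [247, 352])]
jar_center [(0.79, [211, 307])]
scr
[... 254 characters left out ...]
0.        ]), 'extrinsics': array([[ 1.18152629e-02,  9.97201910e-01, -7.38156471e-02,
         4.73170461e-01],
       [-9.99929213e-01,  1.18865770e-02,  5.26862594e-04,
         4.69848774e-02],
       [ 1.40280376e-03,  7.38041970e-02,  9.97271765e-01,
         1.07245699e+00],
       [ 0.00000000e+00,  0.00000000e+00,  0.00000000e+00,
         1.00000000e+00]])}
tester [(0.61, [191, 349])]
channel_stop [(0.61, [148, 322])]
coil_center [(0.95, [290, 300]), (0.81, [213, 317])]
lever_knob [(0.77, [212, 387])]
spare_center [(0.6, [154, 251]), (0.25, [212, 317])]
jar_center [(0.81, [214, 257]), (0.52, [152, 256])]
screwdriver [(0.77, [213, 442])]
coil [(0.95, [212, 316]), (0.76, [288, 296])]
```

View pics/scene0.png

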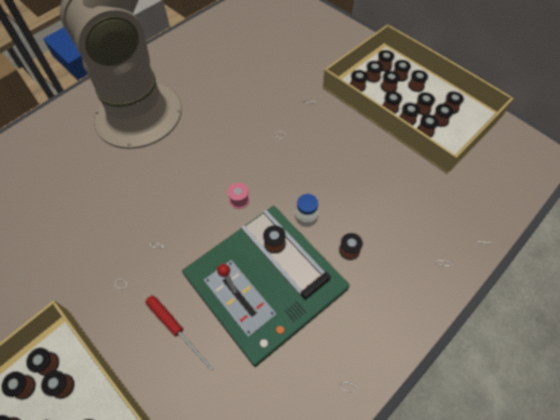

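View pics/top0.png

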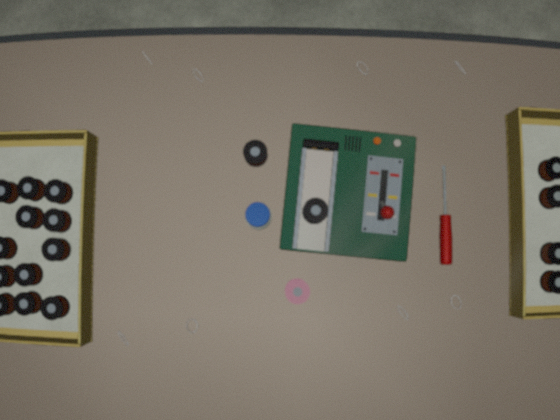

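```bash
cat > h.py <<'E'
from rig import r
import cv2, numpy as np
from scipy.optimize import least_squares
from scipy.spatial.transform import Rotation as R
def project(P,i):
    P=np.atleast_2d(P).astype(float);E=np.array(i["extrinsics"]);c=(P-E[:3,3])@E[:3,:3]
    c=c*[1,-1,-1]
    K=np.array([[i["fx"],0,i["cx"]],[0,i["fy"],i["cy"]],[0,0,1]])
    return cv2.projectPoints(c,np.zeros(3),np.zeros(3),K,np.array(i["distortion"]))[0][:,0]
def unproject(uv,z,i):
    K=np.array([[i["fx"],0,i["cx"]],[0,i["fy"],i["cy"]],[0,0,1]])
    n=cv2.undistortPoints(np.array([[uv]],float),K,np.array(i["distortion"]))[0,0]
    E=np.array(i["extrinsics"]);d=E[:3,:3]@[n[0],-n[1],-1];o=E[:3,3]
    return o+d*(z-o[2])/d[2]
def tw(T,p): # tester->world
    p=np.atleast_2d(p).astype(float);c,s=np.cos(T[2]),np.sin(T[2])
    return np.c_[T[0]+c*p[:,0]-s*p[:,1],T[1]+s*p[:,0]+c*p[:,1],p[:,2]]
def wt(T,p):
    p=np.atleast_2d(p).astype(float);c,s=np.cos(T[2]),np.sin(T[2]);d=p[:,:2]-T[:2]
    return np.c_[c*d[:,0]+s*d[:,1],-s*d[:,0]+c*d[:,1],p[:,2]]
E
python3 - <<'E'
from h import *
im=r.read_camera("top");i=r.camera_info("top")
im2=r.read_camera("scene");i2=r.camera_info("scene")
def corners(im,box):
    hsv=cv2.cvtColor(im,cv2.COLOR_BGR2HSV)
    m=cv2.inRange(hsv,(60,90,25),(95,255,160))
    m=cv2.morphologyEx(m,cv2.MORPH_CLOSE,np.ones((25,25)))
    n,l,st,_=cv2.connectedComponentsWithStats(m);k=1+np.argmax(st[1:,4]);
    c=max(cv2.findContours((l==k).astype(np.uint8),cv2.RETR_EXTERNAL,cv2.CHAIN_APPROX_NONE)[0],key=cv2.contourArea)
    h=cv2.convexHull(c)
    e=cv2.approxPolyDP(h,12,True)[:,0];return e
a=corners(im,0);b=corners(im2,0);print(a.tolist(),b.tolist())
for uv in a: print(unproject(uv.astype(float),.035,i))
big=cv2.resize(im[110:320,230:480],None,fx=3,fy=3,interpolation=cv2.INTER_CUBIC);cv2.imwrite("pics/topc.png",cv2.resize(big,(750,590)))
big=cv2.resize(im2[170:370,160:380],None,fx=3,fy=3,interpolation=cv2.INTER_CUBIC);cv2.imwrite("pics/scenec.png",big)
E
```

```text
[[293, 125], [413, 138], [404, 259], [281, 247]] [[273, 208], [347, 285], [255, 363], [184, 271]]
[0.72528938 0.02307272 0.035     ]
[ 0.70394345 -0.21545622  0.035     ]
[ 0.46491754 -0.19525637  0.035     ]
[0.48606818 0.04386454 0.035     ]
```

View pics/topc.png

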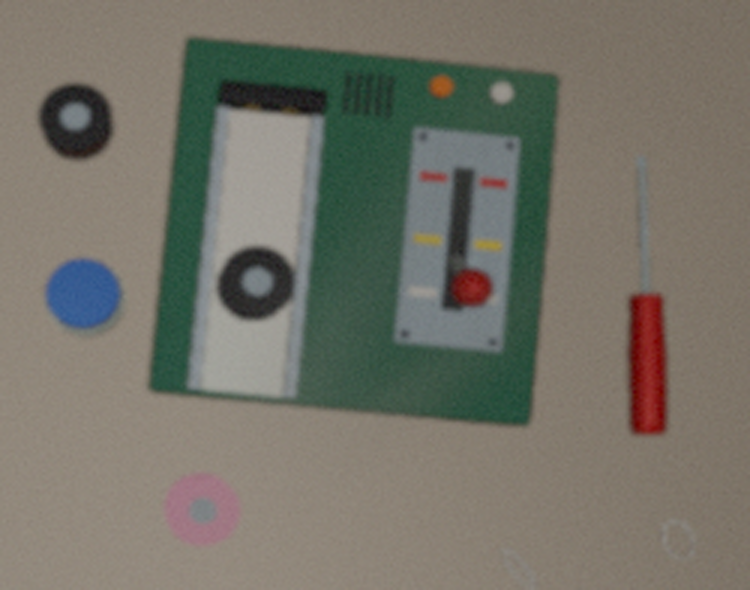

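View pics/scenec.png

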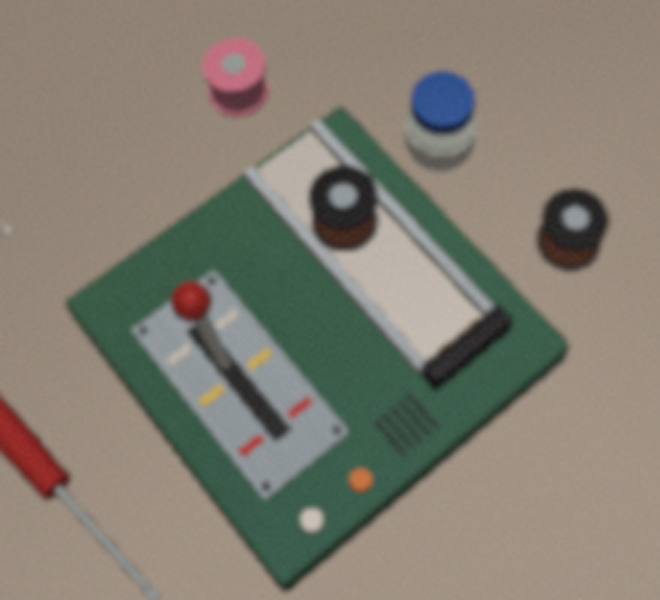

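```bash
cat >> h.py <<'E'
def goal(T,tip,tilt,yaw_extra=0):
    """tip position in tester frame, tilt deg (tips lead to +x). returns rotation, TCP world"""
    c,s=np.cos(T[2]),np.sin(T[2]);ex=np.array([c,s,0]);ey=np.array([-s,c,0]);t=np.radians(tilt)
    z=np.sin(t)*ex-np.cos(t)*np.array([0,0,1]);y=ey;x=np.cross(y,z)
    M=np.c_[x,y,z];return M,tw(T,tip)[0]-r.tips_ahead*z
def rel(T,tip,tilt,st=None):
    st=st or r.get_state();q=st["ee_rot"];M0=R.from_quat([q[1],q[2],q[3],q[0]]).as_matrix()
    M,p=goal(T,tip,tilt)
    return M0.T@(p-np.array(st["ee_pos"])), np.degrees(R.from_matrix(M0.T@M).as_rotvec())
def tipnow(T):
    st=r.get_state();q=st["ee_rot"];M0=R.from_quat([q[1],q[2],q[3],q[0]]).as_matrix()
    return wt(T,np.array(st["ee_pos"])+r.tips_ahead*M0[:,2])[0],M0
E
python3 - <<'E'
from h import *
i=r.camera_info("top");i2=r.camera_info("scene")
a=np.array([[293,125],[413,138],[404,259],[281,247]],float)
b=np.array([[347,285],[255,363],[184,271],[273,208]],float)
C=np.array([[.125,.125,.035],[.125,-.125,.035],[-.125,-.125,.035],[-.125,.125,.035]])
def f(p,w2):
    S=C.copy();S[:,:2]*=p[3]
    return np.r_[(project(tw(p,S),i)-a).ravel(), w2*(project(tw(p,S),i2)-b).ravel()]
for w in (0,1):
    s=least_squares(f,[.595,-.085,-.09,1],args=(w,));print(s.x,np.round(s.fun,1))
    T=s.x[:3]
    P=dict(stop=(.075,.065,.035),knob=(-.039,-.065,.1),stopcen=(.078,.065,.057))
    for k,p in P.items(): print(k,project(tw(T,p),i)[0].round(1),project(tw(T,p),i2)[0].round(1))
    for uv in [(315.3,211),(316,212)]: print("coil top",wt(T,unproject(uv,.075,i)))
    print("coil top scene",wt(T,unproject((160+343/3,170+195/3),.075,i2)))
    print("knob",wt(T,unproject((230+472/3,110+287*210/590),.1,i)))
    for n,uv,z in [("pink",(297.5,291.5),.04),("spare",(255,151.5),.04),("jar",(257.5,214),.07),("sd",(446,215),.01)]: print(n,unproject(uv,z,i),wt(T,unproject(uv,z,i)))
np.save("T.npy",T)
E
```

```text
[ 0.59505741 -0.08595255 -0.08711326  0.9595799 ] [-0.   0.2  0.2 -0.1 -0.1 -0.1 -0.1  0.  -0.  -0.  -0.  -0.  -0.  -0.
 -0.  -0. ]
stop [318.8 150.3] [312.2 283.3]
knob [386.3 212.2] [223.3 269.2]
stopcen [319.7 146.6] [313.7 280.4]
coil top [[-0.04764407  0.06308476  0.075     ]]
coil top [[-0.04937054  0.06161345  0.075     ]]
coil top scene [[-0.04346907  0.06370121  0.075     ]]
knob [[-0.03880748 -0.06686341  0.1       ]]
pink [0.4013821  0.01139007 0.04      ] [[-0.20141002  0.08012315  0.04      ]]
spare [0.6704785  0.09655578 0.04      ] [[0.0592563  0.18837814 0.04      ]]
jar [0.54658053 0.08852228 0.07      ] [[-0.06347291  0.16959559  0.07      ]]
sd [ 0.55346566 -0.28807321  0.01      ] [[-0.02384891 -0.20497284  0.01      ]]
[ 0.59698154 -0.08720571 -0.08677682  0.95912697] [ 0.6 -0.7  0.8 -1.   0.5 -1.1  0.7 -1.   0.2 -1.2 -0.6 -1.4 -0.5 -0.9
 -0.1 -1.6]
stop [319.4 149.3] [312.4 284.3]
knob [387.  211.1] [223.5 270.3]
stopcen [320.4 145.6] [314.  281.5]
coil top [[-0.04964834  0.06418248  0.075     ]]
coil top [[-0.05137531  0.06271174  0.075     ]]
coil top scene [[-0.04547314  0.06479752  0.075     ]]
knob [[-0.04085547 -0.06576867  0.1       ]]
pink [0.4013821  0.01139007 0.04      ] [[-0.20340855  0.08127259  0.04      ]]
spare [0.6704785  0.09655578 0.04      ] [[0.05729417 0.18943988 0.04      ]]
jar [0.54658053 0.08852228 0.07      ] [[-0.06544135  0.17069862  0.07      ]]
sd [ 0.55346566 -0.28807321  0.01      ] [[-0.02594337 -0.20388311  0.01      ]]
```

```bash
python3 - <<'E'
from h import *
T=np.array([.596,-.0865,-.087]);np.save("T.npy",T)
t,a=rel(T,(-.105,.065,.16),20);print(t.round(3),a.round(1))
E
```

```text
[-0.475 -0.606  0.06 ] [ -1.8 -19.9 -10.4]
```

Things that could be taken for the coil in the top image are the channel coil (315,211), the spare (255,152), the pink look-alike (297,291), the jar lid (257,215), and the boxed coils at the left and right edges. I choose (315,211): it is black-flanged and stands between the aluminium walls, which the close crop confirms. The knob is at (387,212). Moving to hover behind the coil.

Call:
carry_out(
  plan=[
    {"tx":-0.475,"ty":-0.606,"tz":0.03,"ax":-1.8,"ay":-19.9,"az":-10.4},
    {"tx":-0.475,"ty":-0.606,"tz":0.03,"ax":-1.8,"ay":-19.9,"az":-10.4},
    {"tx":-0.475,"ty":-0.606,"tz":0.03,"ax":-1.8,"ay":-19.9,"az":-10.4},
    {"tx":-0.475,"ty":-0.606,"tz":0.03,"ax":-1.8,"ay":-19.9,"az":-10.4},
    {"tx":-0.475,"ty":-0.606,"tz":0.03,"ax":-1.8,"ay":-19.9,"az":-10.4},
    {"tx":-0.475,"ty":-0.606,"tz":0.03,"ax":-1.8,"ay":-19.9,"az":-10.4},
    {"tx":-0.475,"ty":-0.606,"tz":0.03,"ax":-1.8,"ay":-19.9,"az":-10.4},
    {"tx":-0.475,"ty":-0.606,"tz":0.03,"ax":-1.8,"ay":-19.9,"az":-10.4},
  ],
  gripper=1,
  force=20,
)

```text
time: 1.67
ee_pos: [0.3216, 0.3898, 0.2278]
ee_rot: [0.173, 0.042, 0.984, -0.007]
contact_force: [1.6, 0.3, -0.0]
finger_gap: 0.0441
```

```bash
cat > n.py <<'E'
import sys
from h import *
T=np.load("T.npy");v=list(map(float,sys.argv[1:]))
st=r.get_state();print(round(st["time"],2),"tip",tipnow(T)[0].round(4),"ee",np.round(st["ee_pos"],3),"gap",round(st["finger_gap"],3),"F",np.round(st["contact_force"],1),"q",np.round(st["joint_positions"],2))
if v:
    t,a=rel(T,v[:3],v[3]);print(t.round(4),a.round(1))
E
python3 n.py -.105 .065 .16 20
```

```text
1.67 tip [-0.3073  0.4507  0.2071] ee [0.322 0.39  0.228] gap 0.044 F [ 1.6  0.3 -0. ] q [-1.4   0.33  0.26  2.25  0.52  0.51 -0.12]
[-0.1736 -0.3859  0.1131] [ 0.  -0.1  0.1]
```

Call:
carry_out(
  plan=[
    {"tx":-0.17,"ty":-0.386,"tz":0.1},
    {"tx":-0.17,"ty":-0.386,"tz":0.1},
    {"tx":-0.17,"ty":-0.386,"tz":0.1},
    {"tx":-0.17,"ty":-0.386,"tz":0.1},
    {"tx":-0.17,"ty":-0.386,"tz":0.1},
    {"tx":-0.17,"ty":-0.386,"tz":0.1},
    {"tx":-0.17,"ty":-0.386,"tz":0.1},
    {"tx":-0.17,"ty":-0.386,"tz":0.1},
  ],
)

```text
validation failed for argument at $.pl...
```

```bash
python3 n.py -.105 .065 .16 20
```

```text
1.67 tip [-0.3073  0.4507  0.2071] ee [0.322 0.39  0.228] gap 0.044 F [ 1.6  0.3 -0. ] q [-1.4   0.33  0.26  2.25  0.52  0.51 -0.12]
[-0.1736 -0.3859  0.1131] [ 0.  -0.1  0.1]
```

All fields are needed.

Call:
carry_out(
  plan=[
    {"tx":-0.17,"ty":-0.386,"tz":0.1,"ax":0,"ay":0,"az":0},
    {"tx":-0.17,"ty":-0.386,"tz":0.1,"ax":0,"ay":0,"az":0},
    {"tx":-0.17,"ty":-0.386,"tz":0.1,"ax":0,"ay":0,"az":0},
    {"tx":-0.17,"ty":-0.386,"tz":0.1,"ax":0,"ay":0,"az":0},
    {"tx":-0.17,"ty":-0.386,"tz":0.1,"ax":0,"ay":0,"az":0},
    {"tx":-0.17,"ty":-0.386,"tz":0.1,"ax":0,"ay":0,"az":0},
    {"tx":-0.17,"ty":-0.386,"tz":0.1,"ax":0,"ay":0,"az":0},
    {"tx":-0.17,"ty":-0.386,"tz":0.1,"ax":0,"ay":0,"az":0},
  ],
)

```text
time: 2.33
ee_pos: [0.4404, 0.0925, 0.2013]
ee_rot: [0.173, 0.043, 0.984, -0.008]
contact_force: [-0.0, 0.0, 0.7]
finger_gap: 0.0003
```

```bash
python3 n.py -.105 .065 .16 20
```

```text
2.33 tip [-0.1631  0.1648  0.1806] ee [0.44  0.093 0.201] gap 0.0 F [-0.   0.   0.7] q [-0.71  0.28  0.32  2.49  0.8   0.11  0.29]
[-0.0475 -0.0998  0.0392] [-0. -0.  0.]
```

Call:
carry_out(
  plan=[
    {"tx":-0.024,"ty":-0.05,"tz":0.02,"ax":0,"ay":0,"az":0},
    {"tx":-0.047,"ty":-0.1,"tz":0.04,"ax":0,"ay":0,"az":0},
    {"tx":-0.047,"ty":-0.1,"tz":0.04,"ax":0,"ay":0,"az":0},
    {"tx":-0.047,"ty":-0.1,"tz":0.04,"ax":0,"ay":0,"az":0},
    {"tx":-0.047,"ty":-0.1,"tz":0.04,"ax":0,"ay":0,"az":0},
  ],
)

```text
time: 2.75
ee_pos: [0.4902, -0.013, 0.1799]
ee_rot: [0.174, 0.042, 0.984, -0.007]
contact_force: [1.2, 0.1, -0.4]
finger_gap: 0.0006
```

```bash
python3 n.py -.105 .065 .09 20; python3 - <<'E'
from h import *
for c in ["scene","wrist"]:
    cv2.imwrite(f"pics/{c}1.png",r.read_camera(c))
E
```

```text
2.75 tip [-0.1043  0.064   0.1592] ee [ 0.49  -0.013  0.18 ] gap 0.001 F [ 1.2  0.1 -0.4] q [-0.07  0.35 -0.09  2.43  1.35  0.11  0.  ]
[0.0244 0.001  0.0648] [0. 0. 0.]
```

View pics/scene1.png

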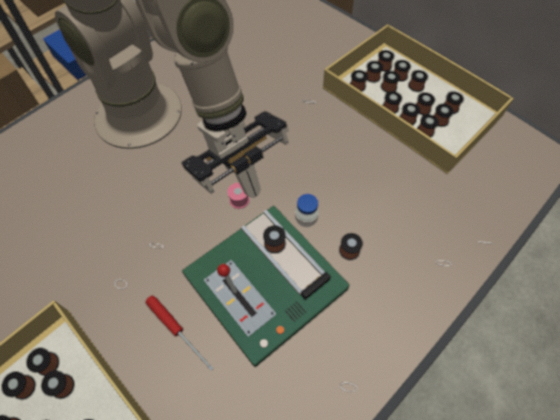

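View pics/wrist1.png

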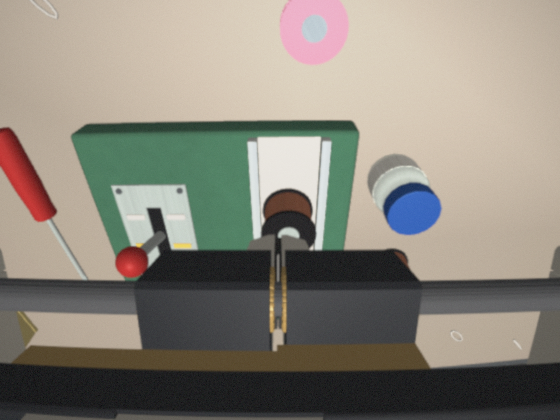

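```bash
python3 - <<'E'
from h import *
T=np.load("T.npy");i2=r.camera_info("scene");w=r.camera_info("wrist")
print(project(tw(T,tipnow(T)[0]),i2))
for n,p in dict(cNL=(-.125,.125,.035),cNR=(-.125,-.125,.035),knob=(-.039,-.065,.1),wallL=(-.12,.0915,.045),wallR=(-.12,.0385,.045)).items(): print(n,project(tw(T,p),w))
print("coil base near edge, top centre in tester:")
print(wt(T,unproject((289,191),.075,w)),wt(T,unproject((289,234),.075,w)),wt(T,unproject((289,189),.035,w)))
E
```

```text
[[251.56172498 196.01559553]]
cNL [[356.22585718 130.98909438]]
cNR [[ 64.21949981 135.72255731]]
knob [[128.62963884 262.0634561 ]]
wallL [[317.11211978 141.44673881]]
wallR [[252.24883459 142.03929205]]
coil base near edge, top centre in tester:
[[-0.09108233  0.06794675  0.075     ]] [[-0.04780938  0.06830948  0.075     ]] [[-0.06905294  0.06920957  0.035     ]]
```

```bash
python3 n.py -.103 .066 .048 20
```

```text
2.85 tip [-0.1038  0.0585  0.1589] ee [ 0.49  -0.018  0.18 ] gap 0.0 F [-0.3 -0.  -0.6] q [-0.06  0.35 -0.09  2.43  1.35  0.11  0.01]
[0.0372 0.0075 0.1044] [-0.3 -0.  -0.5]
```

Call:
carry_out(
  plan=[
    {"tx":0.006,"ty":0.0075,"tz":0.016,"ax":-0.3,"ay":0,"az":-0.5},
    {"tx":0.012,"ty":0.0075,"tz":0.034,"ax":-0.3,"ay":0,"az":-0.5},
    {"tx":0.019,"ty":0.0075,"tz":0.052,"ax":-0.3,"ay":0,"az":-0.5},
    {"tx":0.025,"ty":0.0075,"tz":0.07,"ax":-0.3,"ay":0,"az":-0.5},
    {"tx":0.025,"ty":0.0075,"tz":0.07,"ax":-0.3,"ay":0,"az":-0.5},
    {"tx":0.025,"ty":0.0075,"tz":0.07,"ax":-0.3,"ay":0,"az":-0.5},
  ],
)

```text
time: 3.35
ee_pos: [0.4896, -0.0114, 0.103]
ee_rot: [0.17, 0.043, 0.984, -0.007]
contact_force: [-1.0, -1.1, -0.5]
finger_gap: 0.0004
```

```bash
python3 n.py -.103 .066 .048 20
```

```text
3.35 tip [-0.1052  0.0656  0.0823] ee [ 0.49  -0.011  0.103] gap 0.0 F [-1.  -1.1 -0.5] q [ 0.19  0.56 -0.47  2.47  2.06  0.38 -0.73]
[0.0096 0.0004 0.033 ] [ 0.  -0.4 -0.1]
```

Call:
carry_out(
  plan=[
    {"tx":0.003,"ty":0,"tz":0.011,"ax":0,"ay":-0.4,"az":0},
    {"tx":0.006,"ty":0,"tz":0.022,"ax":0,"ay":-0.4,"az":0},
    {"tx":0.0096,"ty":0,"tz":0.033,"ax":0,"ay":-0.4,"az":0},
    {"tx":0.0096,"ty":0,"tz":0.033,"ax":0,"ay":-0.4,"az":0},
    {"tx":0.0096,"ty":0,"tz":0.033,"ax":0,"ay":-0.4,"az":0},
  ],
)

```text
time: 3.77
ee_pos: [0.4916, -0.0121, 0.0702]
ee_rot: [0.173, 0.043, 0.984, -0.009]
contact_force: [0.6, -0.1, -0.1]
finger_gap: 0.0005
```

```bash
python3 n.py .02 .066 .048 20; python3 - <<'E'
from h import *
a=r.read_camera("scene")[150:350,140:400];b=r.read_camera("wrist")
cv2.imwrite("pics/s2.png",cv2.resize(a,None,fx=3,fy=3));cv2.imwrite("pics/w2.png",b)
E
```

```text
3.77 tip [-0.103   0.065   0.0495] ee [ 0.492 -0.012  0.07 ] gap 0.001 F [ 0.6 -0.1 -0.1] q [ 0.23  0.66 -0.54  2.49  2.16  0.5  -0.82]
[-0.1151  0.0009  0.0435] [-0.2 -0.   0.1]
```

View pics/s2.png

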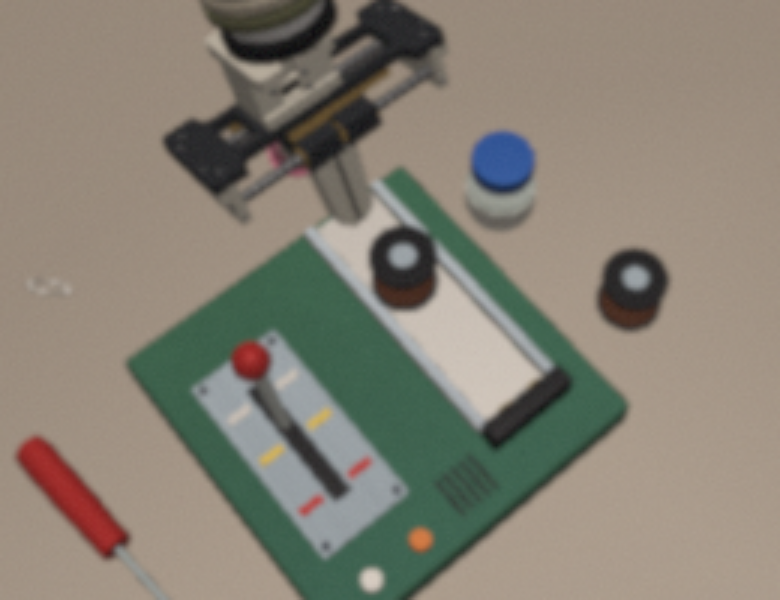

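View pics/w2.png

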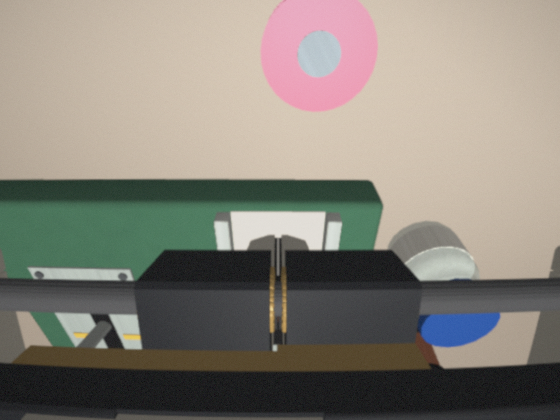

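Call:
carry_out(
  plan=[
    {"tx":-0.0085,"ty":0.0007,"tz":0.0058,"ax":0,"ay":0,"az":0},
    {"tx":-0.018,"ty":0.0007,"tz":0.0092,"ax":0,"ay":0,"az":0},
    {"tx":-0.0245,"ty":0.0007,"tz":0.0116,"ax":0,"ay":0,"az":0},
    {"tx":-0.031,"ty":0.0007,"tz":0.014,"ax":0,"ay":0,"az":0},
    {"tx":-0.0375,"ty":0.0007,"tz":0.0163,"ax":0,"ay":0,"az":0},
    {"tx":-0.044,"ty":0.0007,"tz":0.0187,"ax":0,"ay":0,"az":0},
    {"tx":-0.0505,"ty":0.0007,"tz":0.021,"ax":0,"ay":0,"az":0},
    {"tx":-0.057,"ty":0.0007,"tz":0.0234,"ax":0,"ay":0,"az":0},
  ],
)

```text
time: 4.53
ee_pos: [0.5538, -0.0165, 0.0679]
ee_rot: [0.174, 0.043, 0.984, -0.009]
contact_force: [-4.1, 0.0, 2.7]
finger_gap: 0.0004
```

```bash
python3 n.py .005 .066 .047 20
```

```text
4.53 tip [-0.0406  0.066   0.0473] ee [ 0.554 -0.017  0.068] gap 0.0 F [-4.1  0.   2.7] q [ 0.18  0.66 -0.42  2.36  2.08  0.37 -0.68]
[-0.0428 -0.      0.0159] [-0.1  0.   0. ]
```

```bash
python3 - <<'E'
from h import *
a=r.read_camera("scene")[150:350,140:400]
cv2.imwrite("pics/s3.png",cv2.resize(a,None,fx=3,fy=3))
print(r.get_state()["contact_force"])
E
```

```text
[1.21695203 0.50399023 0.50706904]
```

View pics/s3.png

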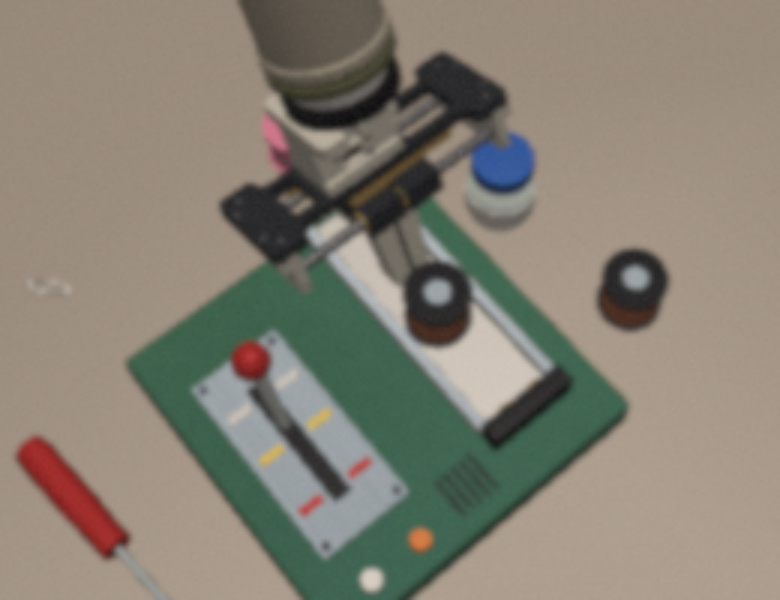

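Call:
carry_out(
  plan=[
    {"tx":-0.006,"ty":0,"tz":0.0022,"ax":0,"ay":0,"az":0},
    {"tx":-0.012,"ty":0,"tz":0.0044,"ax":0,"ay":0,"az":0},
    {"tx":-0.018,"ty":0,"tz":0.0066,"ax":0,"ay":0,"az":0},
    {"tx":-0.024,"ty":0,"tz":0.0088,"ax":0,"ay":0,"az":0},
    {"tx":-0.029,"ty":0,"tz":0.0106,"ax":0,"ay":0,"az":0},
    {"tx":-0.034,"ty":0,"tz":0.0125,"ax":0,"ay":0,"az":0},
    {"tx":-0.039,"ty":0,"tz":0.0143,"ax":0,"ay":0,"az":0},
    {"tx":-0.0428,"ty":0,"tz":0.0158,"ax":0,"ay":0,"az":0},
  ],
)

```text
time: 5.25
ee_pos: [0.6016, -0.0205, 0.0681]
ee_rot: [0.175, 0.043, 0.984, -0.009]
contact_force: [-1.2, 1.1, 0.0]
finger_gap: 0.0004
```

```bash
python3 n.py .022 .066 .047 20
```

```text
5.25 tip [0.0075 0.0661 0.0475] ee [ 0.602 -0.021  0.068] gap 0.0 F [-1.2  1.1  0. ] q [ 0.11  0.66 -0.3   2.26  1.99  0.27 -0.57]
[-0.0135 -0.0002  0.0055] [-0.1  0.2  0. ]
```

Now slow final pushing, watching force.

Call:
carry_out(
  plan=[
    {"tx":-0.003,"ty":0,"tz":0.001,"ax":0,"ay":0,"az":0},
    {"tx":-0.006,"ty":0,"tz":0.002,"ax":0,"ay":0,"az":0},
    {"tx":-0.009,"ty":0,"tz":0.003,"ax":0,"ay":0,"az":0},
    {"tx":-0.011,"ty":0,"tz":0.004,"ax":0,"ay":0,"az":0},
    {"tx":-0.012,"ty":0,"tz":0.0044,"ax":0,"ay":0,"az":0},
  ],
)

```text
time: 5.67
ee_pos: [0.6145, -0.0216, 0.0681]
ee_rot: [0.175, 0.043, 0.984, -0.009]
contact_force: [-3.9, -0.4, 1.0]
finger_gap: 0.0004
```

```bash
python3 n.py .022 .066 .047 20; python3 - <<'E'
from h import *
a=r.read_camera("scene")[150:350,140:400]
cv2.imwrite("pics/s4.png",cv2.resize(a,None,fx=3,fy=3))
print(r.get_state()["contact_force"])
E
```

```text
5.67 tip [0.0204 0.0662 0.0474] ee [ 0.614 -0.022  0.068] gap 0.0 F [-3.9 -0.4  1. ] q [ 0.09  0.67 -0.25  2.23  1.96  0.24 -0.53]
[-0.0015 -0.0003  0.001 ] [-0.1  0.2  0. ]
[-1.96845369  0.37433867 -0.10985453]
```

View pics/s4.png

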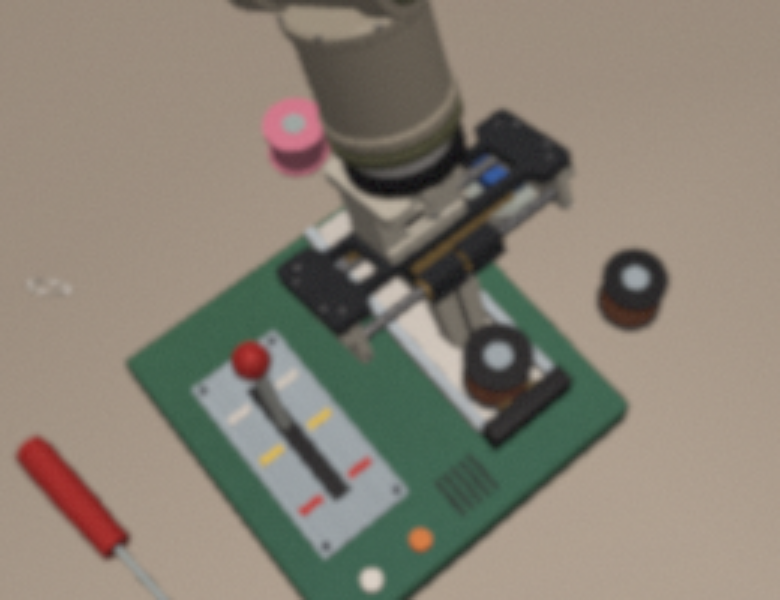

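Call:
carry_out(
  plan=[
    {"tx":-0.0015,"ty":0,"tz":0.0005,"ax":0,"ay":0,"az":0},
    {"tx":-0.003,"ty":0,"tz":0.001,"ax":0,"ay":0,"az":0},
    {"tx":-0.004,"ty":0,"tz":0.0014,"ax":0,"ay":0,"az":0},
  ],
)

```text
time: 5.97
ee_pos: [0.6153, -0.0217, 0.0676]
ee_rot: [0.173, 0.043, 0.984, -0.008]
contact_force: [-19.0, -0.2, 15.8]
finger_gap: 0.0005
```

```bash
python3 n.py .022 .066 .047 20
```

```text
5.97 tip [0.0211 0.0662 0.0469] ee [ 0.615 -0.022  0.068] gap 0.001 F [-19.   -0.2  15.8] q [ 0.08  0.67 -0.24  2.22  1.95  0.22 -0.52]
[-0.0009 -0.0003  0.0003] [-0.1 -0.1  0. ]
```

Call:
carry_out(
  plan=[
    {"tx":0.003,"ty":0,"tz":-0.001,"ax":0,"ay":0,"az":0},
    {"tx":0.01,"ty":0,"tz":-0.0036,"ax":0,"ay":0,"az":0},
    {"tx":0.02,"ty":0,"tz":-0.0073,"ax":0,"ay":0,"az":0},
    {"tx":0.028,"ty":0,"tz":-0.0103,"ax":0,"ay":0,"az":0},
    {"tx":0.028,"ty":0,"tz":-0.0103,"ax":0,"ay":0,"az":0},
  ],
)

```text
time: 6.38
ee_pos: [0.5843, -0.0192, 0.0677]
ee_rot: [0.172, 0.043, 0.984, -0.008]
contact_force: [-0.2, -0.2, 1.2]
finger_gap: 0.0006
```

```bash
python3 n.py -.06 .066 .15 10; python3 - <<'E'
from h import *
T=np.load("T.npy")
for c in ["scene","top"]:
    a=r.read_camera(c);i=r.camera_info(c)
    a=a[150:350,140:400] if c=="scene" else a[110:280,230:430]
    cv2.imwrite(f"pics/{c}5.png",cv2.resize(a,None,fx=3,fy=3))
    print(project(tw(T,[[.051,.065,.075],[-.041,-.065,.1]]),i), [(d["score"],d["location"]) for d in r.place_of(c,"coil_center")])
E
```

```text
6.38 tip [-0.0101  0.066   0.047 ] ee [ 0.584 -0.019  0.068] gap 0.001 F [-0.2 -0.2  1.2] q [ 0.14  0.66 -0.34  2.29  2.01  0.3  -0.6 ]
[ 0.0083 -0.0002 -0.1135] [-0.1  9.8  0. ]
[[305.26485883 267.78038391]
 [222.80494002 268.98091736]] [(0.72, [270.4, 304.2]), (0.58, [198.2, 235.1])]
[[319.43510862 158.24982124]
 [386.52887257 212.7288679 ]] [(0.82, [290.9, 298.6]), (0.65, [160.8, 320.3])]
```

View pics/scene5.png

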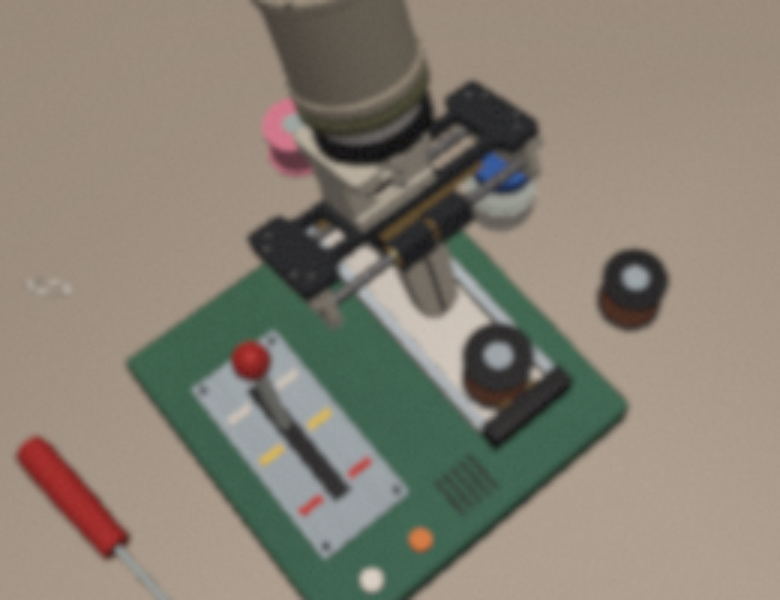

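View pics/top5.png

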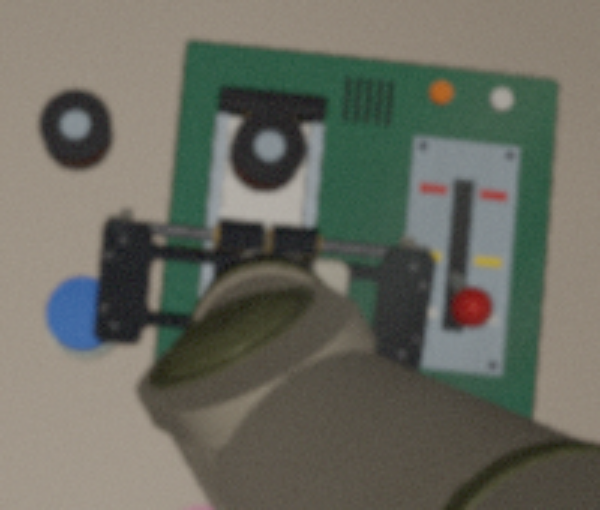

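```bash
python3 n.py -.02 .066 .18 20;python3 n.py -.085 -.065 .18 0
```

```text
6.58 tip [-0.0078  0.0662  0.0473] ee [ 0.587 -0.019  0.068] gap 0.0 F [ 0.3  0.4 -0.7] q [ 0.14  0.66 -0.33  2.29  2.01  0.3  -0.6 ]
[-0.0338 -0.0004 -0.1289] [-0.1 -0.1  0. ]
6.58 tip [-0.0078  0.0662  0.0473] ee [ 0.587 -0.019  0.068] gap 0.0 F [ 0.3  0.4 -0.7] q [ 0.14  0.66 -0.33  2.29  2.01  0.3  -0.6 ]
[ 0.0198 -0.1314 -0.1496] [-0.1 19.9  0. ]
```

Call:
carry_out(
  plan=[
    {"tx":-0.01,"ty":0,"tz":-0.035,"ax":0,"ay":0,"az":0},
    {"tx":-0.02,"ty":0,"tz":-0.07,"ax":0,"ay":0,"az":0},
    {"tx":-0.03,"ty":0,"tz":-0.1,"ax":0,"ay":0,"az":0},
    {"tx":-0.034,"ty":-0.01,"tz":-0.129,"ax":0,"ay":5,"az":0},
    {"tx":0.02,"ty":-0.131,"tz":-0.15,"ax":0,"ay":19.9,"az":0},
    {"tx":0.02,"ty":-0.131,"tz":-0.15,"ax":0,"ay":19.9,"az":0},
    {"tx":0.02,"ty":-0.131,"tz":-0.15,"ax":0,"ay":19.9,"az":0},
    {"tx":0.02,"ty":-0.131,"tz":-0.15,"ax":0,"ay":19.9,"az":0},
  ],
)

```text
time: 7.25
ee_pos: [0.5542, -0.0947, 0.1657]
ee_rot: [0.077, 0.049, 0.996, -0.026]
contact_force: [0.8, -0.3, -1.2]
finger_gap: 0.0005
```

```bash
python3 n.py -.085 -.065 .12 0
```

```text
7.25 tip [-0.0375 -0.0128  0.144 ] ee [ 0.554 -0.095  0.166] gap 0.001 F [ 0.8 -0.3 -1.2] q [ 0.43  0.51 -0.55  2.13  0.7   0.51  0.82]
[ 0.0468 -0.0528  0.019 ] [-2.6  8.9 -0.7]
```

Call:
carry_out(
  plan=[
    {"tx":0.03,"ty":-0.01,"tz":-0.02,"ax":-1,"ay":4,"az":0},
    {"tx":0.047,"ty":-0.035,"tz":-0.015,"ax":-2.6,"ay":8.9,"az":-0.7},
    {"tx":0.047,"ty":-0.053,"tz":-0.001,"ax":-2.6,"ay":8.9,"az":-0.7},
    {"tx":0.047,"ty":-0.053,"tz":-0.001,"ax":-2.6,"ay":8.9,"az":-0.7},
    {"tx":0.047,"ty":-0.053,"tz":-0.001,"ax":-2.6,"ay":8.9,"az":-0.7},
  ],
)

```text
time: 7.67
ee_pos: [0.5029, -0.1445, 0.1601]
ee_rot: [0.001, 0.045, 0.999, 0.0]
contact_force: [0.6, 0.5, 0.8]
finger_gap: 0.001
```

```bash
python3 n.py -.085 -.065 .088 0
```

```text
7.67 tip [-0.0877 -0.0659  0.1381] ee [ 0.503 -0.144  0.16 ] gap 0.001 F [0.6 0.5 0.8] q [ 0.64  0.55 -0.66  2.11  0.55  0.66  1.08]
[-0.0026  0.0009  0.0501] [ 0.   0.1 -0.2]
```

Call:
carry_out(
  plan=[
    {"tx":0,"ty":0.001,"tz":0.02,"ax":0,"ay":0,"az":0},
    {"tx":0,"ty":0.001,"tz":0.04,"ax":0,"ay":0,"az":0},
    {"tx":0,"ty":0.001,"tz":0.05,"ax":0,"ay":0,"az":0},
    {"tx":0,"ty":0.001,"tz":0.05,"ax":0,"ay":0,"az":0},
  ],
)

```text
time: 8.0
ee_pos: [0.5027, -0.1418, 0.1082]
ee_rot: [-0.0, 0.043, 0.999, 0.0]
contact_force: [-0.4, 0.4, -0.7]
finger_gap: -0.0
```

```bash
python3 n.py -.03 -.065 .088 0; python3 - <<'E'
from h import *
for c in ["scene","top"]:
    a=r.read_camera(c)
    a=a[150:350,140:400] if c=="scene" else a[110:280,280:480]
    cv2.imwrite(f"pics/{c}6.png",cv2.resize(a,None,fx=3,fy=3))
E
```

```text
8.0 tip [-0.0881 -0.0632  0.0862] ee [ 0.503 -0.142  0.108] gap -0.0 F [-0.4  0.4 -0.7] q [ 0.57  0.62 -0.58  2.15  0.65  0.55  0.99]
[-0.0581 -0.0018 -0.0018] [ 0. -0.  0.]
```

View pics/scene6.png

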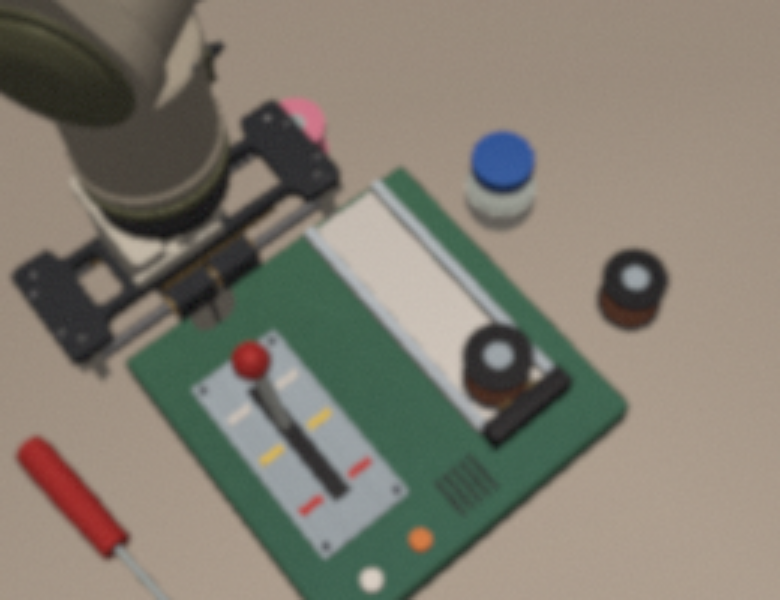

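View pics/top6.png

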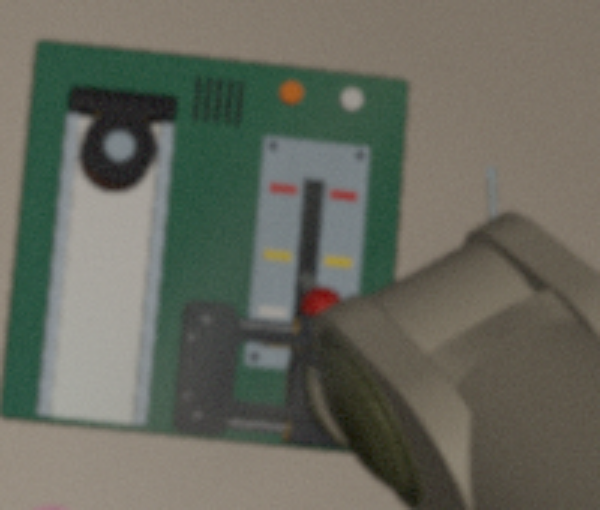

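Call:
carry_out(
  plan=[
    {"tx":-0.009,"ty":-0.002,"tz":-0.002,"ax":0,"ay":0,"az":0},
    {"tx":-0.018,"ty":-0.002,"tz":-0.002,"ax":0,"ay":0,"az":0},
    {"tx":-0.026,"ty":-0.002,"tz":-0.002,"ax":0,"ay":0,"az":0},
    {"tx":-0.034,"ty":-0.002,"tz":-0.003,"ax":0,"ay":0,"az":0},
    {"tx":-0.042,"ty":-0.002,"tz":-0.004,"ax":0,"ay":0,"az":0},
    {"tx":-0.05,"ty":-0.002,"tz":-0.005,"ax":0,"ay":0,"az":0},
    {"tx":-0.058,"ty":-0.002,"tz":-0.006,"ax":0,"ay":0,"az":0},
    {"tx":-0.064,"ty":-0.002,"tz":-0.006,"ax":0,"ay":0,"az":0},
  ],
)

```text
time: 8.77
ee_pos: [0.5686, -0.1501, 0.1167]
ee_rot: [0.001, 0.044, 0.999, 0.0]
contact_force: [-7.3, 0.8, 6.4]
finger_gap: 0.0005
```

```bash
python3 n.py .02 -.065 .078 0; python3 - <<'E'
from h import *
for c in ["scene"]:
    a=r.read_camera(c)
    a=a[150:350,140:400] if c=="scene" else a[110:280,280:480]
    cv2.imwrite(f"pics/{c}7.png",cv2.resize(a,None,fx=3,fy=3))
E
```

```text
8.77 tip [-0.0217 -0.0657  0.0947] ee [ 0.569 -0.15   0.117] gap 0.0 F [-7.3  0.8  6.4] q [ 0.56  0.67 -0.6   2.    0.61  0.66  1.05]
[-0.0417  0.0007  0.0168] [ 0.   0.2 -0.1]
```

View pics/scene7.png

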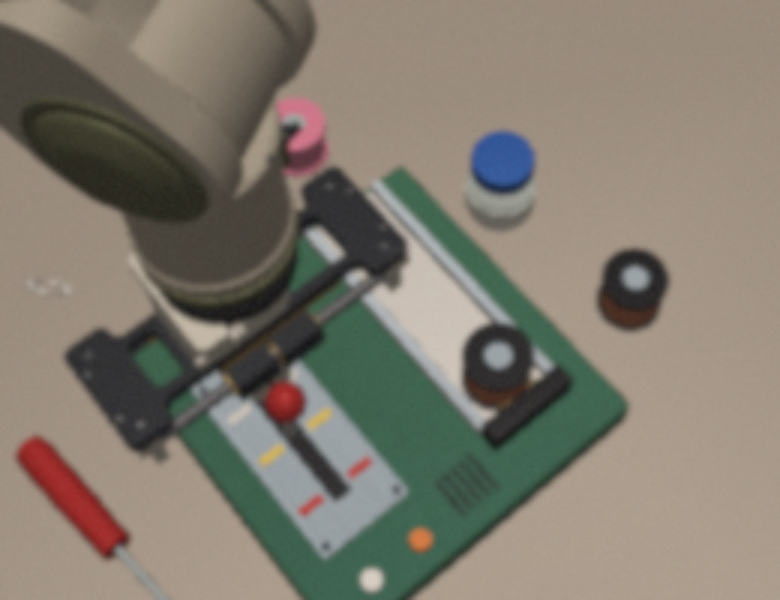

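Call:
carry_out(
  plan=[
    {"tx":-0.007,"ty":0.0007,"tz":0.004,"ax":0,"ay":0,"az":0},
    {"tx":-0.014,"ty":0.0007,"tz":0.006,"ax":0,"ay":0,"az":0},
    {"tx":-0.02,"ty":0.0007,"tz":0.008,"ax":0,"ay":0,"az":0},
    {"tx":-0.026,"ty":0.0007,"tz":0.011,"ax":0,"ay":0,"az":0},
    {"tx":-0.032,"ty":0.0007,"tz":0.014,"ax":0,"ay":0,"az":0},
    {"tx":-0.036,"ty":0.0007,"tz":0.016,"ax":0,"ay":0,"az":0},
    {"tx":-0.039,"ty":0.0007,"tz":0.018,"ax":0,"ay":0,"az":0},
    {"tx":-0.039,"ty":0.0007,"tz":0.018,"ax":0,"ay":0,"az":0},
  ],
)

```text
time: 9.48
ee_pos: [0.6083, -0.1526, 0.098]
ee_rot: [0.001, 0.044, 0.999, 0.0]
contact_force: [0.2, 0.3, -0.5]
finger_gap: 0.0005
```

```bash
python3 n.py .02 -.065 .078 0; python3 - <<'E'
from h import *
for c in ["scene"]:
    a=r.read_camera(c)
    a=a[150:350,140:400] if c=="scene" else a[110:280,280:480]
    cv2.imwrite(f"pics/{c}8.png",cv2.resize(a,None,fx=3,fy=3))
E
```

```text
9.48 tip [ 0.018  -0.0648  0.076 ] ee [ 0.608 -0.153  0.098] gap 0.001 F [ 0.2  0.3 -0.5] q [ 0.53  0.73 -0.59  1.92  0.62  0.68  1.05]
[-0.002  -0.0002 -0.002 ] [ 0.   0.1 -0.1]
```

View pics/scene8.png

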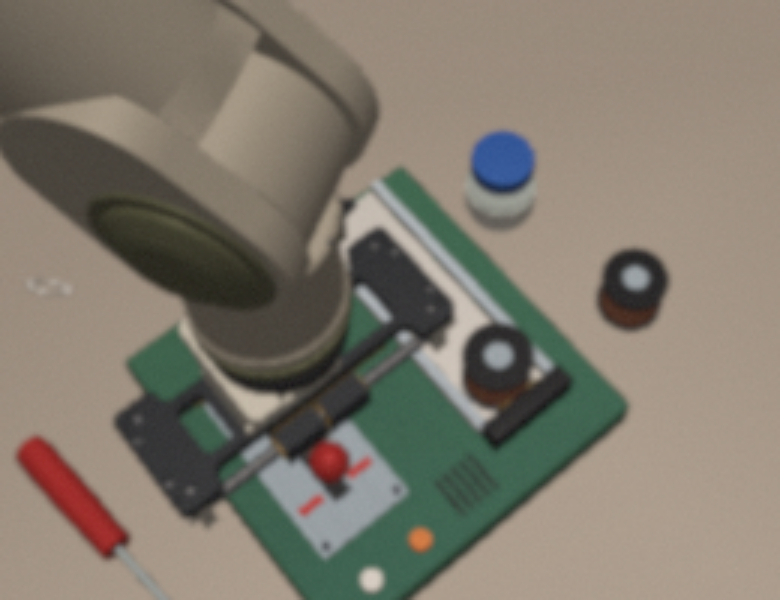

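```bash
python3 - <<'E'
from h import *
T=np.load("T.npy");i=r.camera_info("scene")
for j in (.7,.8,.9,1.0):
    a=j-.35;print(j,project(tw(T,(-.01+.085*np.sin(a),-.065,.02+.085*np.cos(a))),i))
E
python3 n.py -.03 -.065 .13 0
```

```text
0.7 [[241.77287188 292.0941792 ]]
0.8 [[244.48152244 295.7800516 ]]
0.9 [[247.10445448 299.45015231]]
1.0 [[249.60759274 303.05665191]]
9.53 tip [ 0.0176 -0.0649  0.0762] ee [ 0.608 -0.153  0.098] gap 0.0 F [-0.3  0.2  0.1] q [ 0.53  0.73 -0.59  1.92  0.62  0.68  1.05]
[ 0.0474 -0.0002 -0.0539] [ 0.   0.1 -0.1]
```

The knob at (249,304) matches joint 1.0. Retreating: back first, then up.

Call:
carry_out(
  plan=[
    {"tx":0.015,"ty":0,"tz":0,"ax":0,"ay":0,"az":0},
    {"tx":0.035,"ty":0,"tz":-0.01,"ax":0,"ay":0,"az":0},
    {"tx":0.047,"ty":0,"tz":-0.03,"ax":0,"ay":0,"az":0},
    {"tx":0.06,"ty":0,"tz":-0.06,"ax":0,"ay":0,"az":0},
    {"tx":0.08,"ty":0,"tz":-0.09,"ax":0,"ay":0,"az":0},
    {"tx":0.1,"ty":0,"tz":-0.12,"ax":0,"ay":0,"az":0},
    {"tx":0.1,"ty":0,"tz":-0.12,"ax":0,"ay":0,"az":0},
    {"tx":0.1,"ty":0,"tz":-0.12,"ax":0,"ay":0,"az":0},
  ],
)

```text
time: 10.2
ee_pos: [0.5079, -0.1444, 0.2197]
ee_rot: [0.002, 0.044, 0.999, -0.001]
contact_force: [-0.0, 0.3, -0.2]
finger_gap: 0.0005
```

```bash
python3 n.py; python3 - <<'E'
from h import *
T=np.load("T.npy")
for c in ["scene","top"]:
    a=r.read_camera(c);i=r.camera_info(c)
    print(c,project(tw(T,[[.051,.065,.055],[.041,-.065,.088]]),i).round(1).tolist(),[[(round(d["score"],2),d["location"]) for d in r.place_of(c,q)] for q in("coil_center","lever_knob")])
    a=a[150:350,140:400] if c=="scene" else a[110:280,230:480]
    cv2.imwrite(f"pics/{c}9.png",cv2.resize(a,None,fx=3,fy=3))
E
```

```text
10.2 tip [-0.0826 -0.0654  0.1977] ee [ 0.508 -0.144  0.22 ] gap 0.0 F [-0.   0.3 -0.2] q [ 0.7   0.48 -0.73  2.04  0.46  0.78  1.17]
scene [[304.9, 271.6], [249.4, 302.8]] [[(0.72, [274.6, 305.9]), (0.54, [198.3, 239.6])], [(0.47, [301.8, 247.4])]]
top [[318.7, 160.1], [388.8, 169.5]] [[(0.59, [159.9, 321.4]), (0.59, [290.4, 301.0])], [(0.73, [166.1, 388.7])]]
```

View pics/scene9.png

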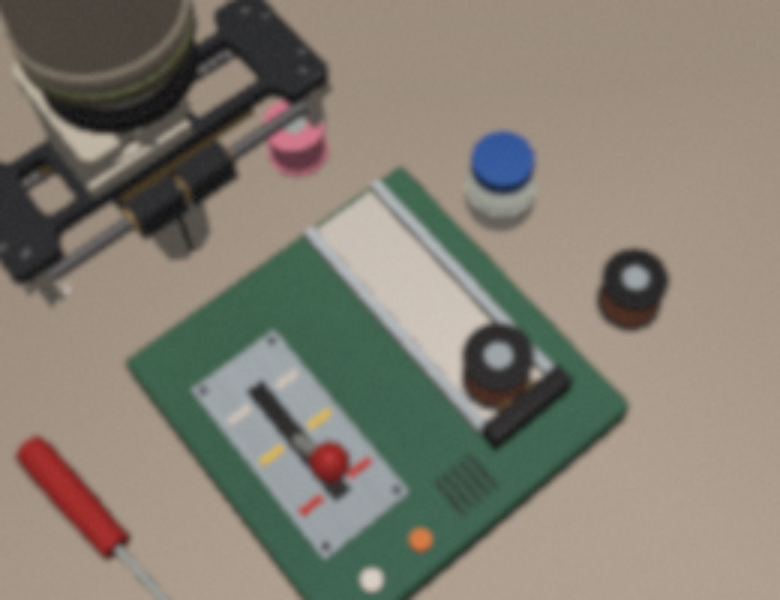

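View pics/top9.png

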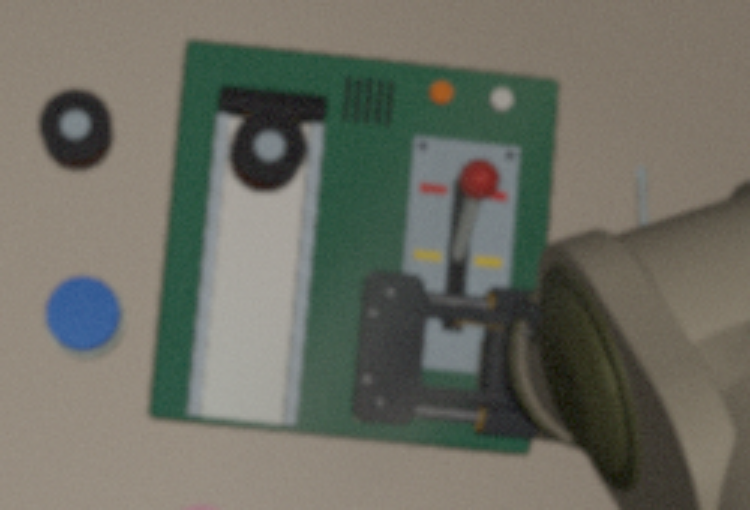

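The coil sits at the stop (scene crop 498,355), and the knob is at the red mark (328,462) and held after release. The other objects haven't moved.

```bash
python3 -c "
from rig import r
print(r.hand_in())"
```

```text
the job is handed in; nothing more can be done
None
```

I pushed the coil home against the back stop and then pushed the lever to its second stop. I handed the job in at about 10.4 s; the hand-in gives no verdict.

- **Coil:** I pushed it with closed fingertips tilted 20°, until the force rose to about 19 N at the stop, then backed off. In the top view its centre is within 1 px of the seated position. It looks upright and did not shift during the lever push or the retreat.
- **Lever:** I pushed it past the first click with a peak reading of about 7 N, and it snapped on to the second stop. The knob matches the joint 1.0 position to about 1 px in the scene view, and it stayed there after I let go.
- **Other objects:** The spare coil, jar, pink look-alike and screwdriver were where they began as far as the final views show; in the top view the arm hid the pink coil and most of the screwdriver. The arm was clear, with about 0 N on the tool.
- **Disagreements:** The tester's outline fitted about 4% smaller than its listed 250 mm. One wrist-camera check of the tester's position was 3–4 mm off sideways, and its near-right corner about 20 px off. The network also marked the pink look-alike as the coil. I chose by the description, and the push held the predicted line.

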